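Set up the label-trimming board

TASK

Set up the label-trimming board for use: put the blue tape roll on the board's upright post and lower it gently, without letting it drop, until it sits fully home on the black foot of the post. Then lay the steel straightedge flat on the green mat with one long edge flush, all along its length, against the inner face (towards the mat) of the aluminium stop bar, about centred on the bar. Leave the yellow roll, the tip box and the tube rack where they are.

Things in the scene. Friction and masses are not known exactly. Their poses are not given: they have to be found in the camera images.
- board: the trimming board, fixed to the bench: a grey plate 150 (x) x 350 (y) x 12 mm. Origin: centre of its underside; z up; its y axis runs along the plate and the stop bar. The steel post stands near its +y end; the cutting area (thin green mat, level with the plate's top) and the stop bar are in the -y part, the bar along the -x edge. A fixed mini centrifuge, 110 mm high, stands beyond its -y end
- post_seat (a point): point on the axis of the upright steel post, on top of its black foot disc (50 mm diameter, 5 mm thick, top 17 mm above the bench), where a roll's underside rests. The post is 22 mm in diameter and rises 65 mm above this point; its top 13 mm tapers to 10 mm diameter. Axes as the board's
- stop_face (a point): middle of the inner (+x) face of the aluminium stop bar, at its lower edge on the plate's top (12 mm above the bench). The bar is 220 mm long (along y), 20 mm wide and 10 mm high above the plate and lies on the -x side of this point; the straightedge belongs on the +x side, its edge touching this face. Axes as the board's. The free plate reaches 120 mm from the face in +x
- blue_roll: roll of blue tape on a cardboard core, standing upright on the bench: outer diameter 58 mm, height 50 mm, bore 26 mm right through, 0.08 to 0.15 kg, rigid. Origin: centre of its underside, z along its axis
- straightedge: lying on the bench: steel blade 40 (x) x 180 (y) x 5 mm with a red grip bar standing along its middle, 14 mm wide (x), 90 mm long (y), its top 40 mm above the blade's underside. About 0.13 to 0.25 kg. Origin: centre of the blade's underside; y along its length, z up. Either long edge (20 mm off the middle; the +x one has tick marks) may go against the stop
- yellow_roll: a yellow tape roll of the same size as the blue one, standing on the bench near it; not to be moved. Origin: centre of its underside
- tip_box: orange pipette tip box, 85 (x) x 122 (y) x 55 mm, loose on the bench; not to be moved. Origin: centre of its underside
- tube_rack: dark blue tube rack, 85 (x) x 125 (y) x 37 mm, loose on the bench; not to be moved. Origin: centre of its underside
Not all that is in view belongs to the job. Of the things that look like the blue_roll, take the one that is farthest to the robot's left at the start.

How it is judged:
By the outcome, as a careful person would: the job done as asked, in the order asked, and still so for the second after the job is handed in, with the robot touching nothing.
It also fails if it takes over 59 s, if anything falls off the work surface, if the arm or the gripper's body presses on something with over 40 N, if the wrist force passes 120 N, or if a joint passes its speed limit or range.

ROBOT

A 7-joint arm with a two-finger parallel gripper is mounted at the origin on the work surface. World frame = base frame: x ahead of the robot, y to its left, z up, the work surface at z = 0. Lengths are in mm, angles in rad, forces in N, time in s.
With the tool pointing down it reaches from about 400 to 925 mm from the base axis. Payload 5.6 kg.
Tool frame: the origin (TCP) lies at the very end of the fingers, on their centre line; the grasp point (between the pads) lies 19 mm behind it; z points along the fingers, y is the line along which they close (so a half turn about z gives the same grasp; the last joint's range is limited). The gripper opens to 85 mm and grips with 20 to 120 N. Pads are 22 mm wide; open, the fingers measure 114 mm over their backs; the gripper's body (76 mm by 85 mm) begins 54 mm behind the grasp point. The pads swing forward as they close: fully open they stand 13 mm farther back than shut.
Start: joints at [-1.31, 0.468, -0.012, 1.603, 0.006, 1.071, -0.056], TCP at [194.488, 620.229, 203.19] pointing down, gripper open.
Joint ranges: [-2.53, 2.53], [-0.31, 2.02], [-1.57, 1.55], [0.28, 2.44], [-1.29, 4.43], [0.15, 1.84], [-2.92, 2.92]. Speed limits (rad/s): [2.57, 2.57, 3.14, 3.14, 3.14, 3.14, 3.14].

INTERFACE

Orientations are given as a rotation vector (axis times angle).
In Python, from bench import status, viewer, ticket gives the robot as it stands.
- The arm moves only by the tool step_arm, never from a script. Its arguments are lists of equal length, an entry for each row: "delta_pos": the shift along the tool's x, y, z in m, a list of three; "yaw": the turn about the tool's z in degrees; "claw": the opening, from 0 (shut) to 1 (fully open). In form: {"delta_pos": [[tx, ty, tz], ...], "yaw": [yaw, ...], "claw": [claw, ...]}. A call has 1 to 12 rows; each row is the pose to reach, as a shift and turn from the pose commanded when the call began, along the tool's axes at that moment; what a row does not reach only later rows make up. A row lasts 1/8 s, in which the tool goes at most 62.5 mm and 10.7 degrees, less where a joint would pass 70% of its speed; a pose out of reach is approached as far as the arm can. A call with a gripper value outside its range is refused whole. The fingers move at their own pace and stop on an object; the grip force is fixed at half the most. Time passes only in rows, so rows that repeat a pose let the fingers close. It gives the time, the measured TCP pose, the force, the opening and the grip force at its end, in the units of the state.
- status.state(): the state, without advancing time (a new reading comes with each control period).
- viewer.get_image(name): name is "side" or "top"; returns the picture (480x640x3 uint8, red, green, blue); there is no depth.
- viewer.camera_model(name): a dict with "K" (3x3 intrinsics, pixels), "R" (3x3) and "t" (3): a world point X has camera coordinates R X + t. Camera axes: x right, y down, z forward; pixel columns grow to the right and rows downward; lengths in mm; the calibration is good to about 2 mm. A picture is of the moment at which its call begins. camera_model takes no time and is no camera call.
- ticket.hand_in(): hands the job in; it is judged then, once.
The state is a dict: "t": time; "joint_pos": joint angles; "dq": joint speeds; "joint_torque": joint torques, N m; "tool_pos": TCP position; "eef_rot": TCP orientation; "contact_force": force on the tool from outside, world axes, zero at the start; "torque": the same for the moment, N m; "finger_gap": opening from 0.0 (shut) to 1.0 (fully open); "grasp_force": force on a finger pad.
Only numpy, scipy, OpenCV 4.12 (cv2) and the standard library are available. Lean on these libraries where they do the work, as an engineer would, in place of code of your own. Each camera call takes 0.05 s, during which the arm holds its last target. There are 200 camera calls.

## Working session

There is one attempt and no reset: what is moved stays moved. The work goes in short steps, Python scripts to look and compute and a tool call to move; the robot and the scene stay as the last step left them, time stands still between calls to the robot, and variables do not carry over. Pictures are saved under pics/ and viewed, at most 10 in all, crops included, and the job is handed in when it is done.

Besides the shell and the picture viewer there is one more tool, called by a JSON object that holds its "op" and its "data", one argument or row to a line. step_arm: Moves the arm, as the interface text tells. Its arguments: {"type":"object","properties":{"delta_pos":{"type":"array","items":{"type":"array","items":{"type":"number"}}},"yaw":{"type":"array","items":{"type":"number"}},"claw":{"type":"array","items":{"type":"number"}}},"required":["delta_pos","yaw","claw"]}

```bash
mkdir -p pics && ls && python3 - <<'E'
from bench import status, viewer
import cv2, numpy as np
s=status.state()
print({k:np.round(v,3) for k,v in s.items()})
for n in("side","top"):
    im=viewer.get_image(n); cv2.imwrite(f"pics/{n}0.png",im[:,:,::-1])
    c=viewer.camera_model(n); print(n,np.round(c["K"],1).tolist(),np.round(c["R"],3).tolist(),np.round(c["t"],1), np.round(-np.array(c["R"]).T@c["t"]))
E
```

```text
pics
{'t': np.float64(0.0), 'joint_pos': array([-1.31 ,  0.468, -0.012,  1.604,  0.006,  1.071, -0.056]), 'dq': array([-0.001,  0.002, -0.002, -0.   , -0.001,  0.   , -0.002]), 'joint_torque': array([ 0.0000e+00, -5.3239e+01,  2.1000e-02, -2.5130e+01,  1.1000e-02,
        8.0000e-03,  0.0000e+00]), 'tool_pos': array([194.34 , 619.608, 202.2  ]), 'eef_rot': array([-4.750e-01, -3.105e+00,  3.000e-03]), 'contact_force': array([ 0.826,  0.219, -0.717]), 'torque': array([-0.062,  0.017,  0.012]), 'grasp_force': np.float64(0.0), 'finger_gap': np.float64(0.997)}
side [[453.8, 0.0, 327.8], [0.0, 453.8, 231.6], [0.0, 0.0, 1.0]] [[0.694, -0.72, 0.002], [-0.498, -0.481, -0.722], [0.521, 0.5, -0.692]] [-317.2  351.9  495.6] [ 137. -307.  598.]
top [[595.8, 0.0, 320.7], [0.0, 595.8, 243.3], [0.0, 0.0, 1.0]] [[-0.029, -1.0, -0.008], [-0.994, 0.03, -0.102], [0.102, 0.005, -0.995]] [ 108.4  547.1 1225.9] [ 422.   85. 1276.]
```

View pics/side0.png

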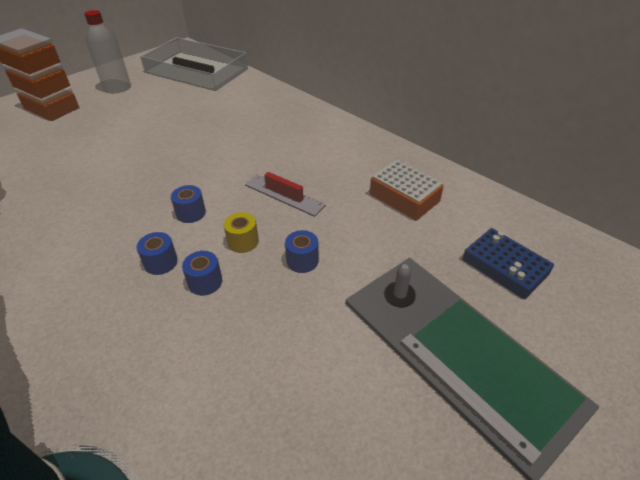

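View pics/top0.png

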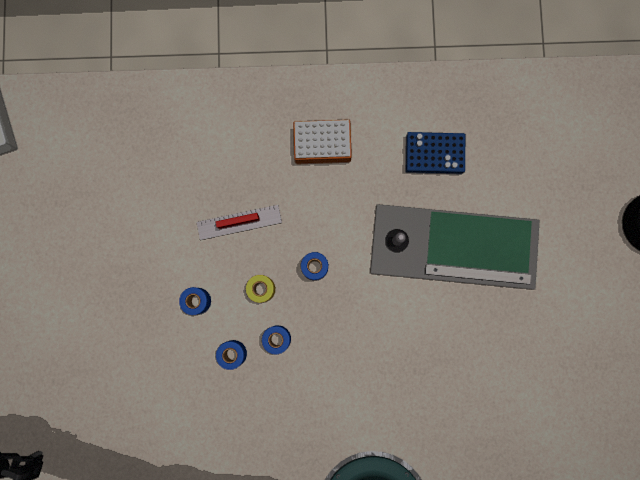

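The side view shows four blue rolls at (188,203), (157,253), (202,272) and (302,250). It also shows the yellow roll at (241,231), the straightedge at (285,193), the post at (403,285) and the board with its bar at (470,395). In the top view the leftmost blue roll (the target) is at (195,301), the straightedge at (240,222), the post at (398,240) and the bar at (478,273).

```bash
cat > h.py <<'E'
import cv2, numpy as np
from bench import viewer, status
C={n:viewer.camera_model(n) for n in("side","top")}
def cast(n,uv,z):
    c=C[n];K,R,t=map(np.array,(c["K"],c["R"],c["t"]))
    o=-R.T@t; d=R.T@np.linalg.solve(K,[uv[0],uv[1],1.]); return (o+d*(z-o[2])/d[2])
def tri(a,b):  # pixel in side, pixel in top -> point
    P=[np.array(C[n]["K"])@np.c_[C[n]["R"],C[n]["t"]] for n in("side","top")]
    X=cv2.triangulatePoints(P[0],P[1],np.array(a,float),np.array(b,float)).ravel(); return X[:3]/X[3]
def proj(n,X):
    c=C[n];p=np.array(c["K"])@(np.array(c["R"])@X+c["t"]); return p[:2]/p[2]
def hsv(im): return cv2.cvtColor(im,cv2.COLOR_RGB2HSV)
def blobs(m,amin=60):
    cs,_=cv2.findContours(m,cv2.RETR_EXTERNAL,cv2.CHAIN_APPROX_NONE)
    return sorted([c for c in cs if cv2.contourArea(c)>amin],key=lambda c:c[:,0,0].min())
E
python3 - <<'E'
from h import *
R={"blue":((105,120,60),(128,255,255)),"yellow":((20,130,70),(35,255,255)),"red":((0,150,60),(5,255,255)),"green":((60,90,30),(90,255,255))}
for n in("side","top"):
    im=cv2.imread(f"pics/{n}0.png")[:,:,::-1].copy(); H=hsv(im)
    for k,(a,b) in R.items():
        for c in blobs(cv2.inRange(H,a,b)):
            (x,y),wh,an=cv2.minAreaRect(c); bx=cv2.boundingRect(c)
            z={"blue":25,"yellow":25,"red":38,"green":12}[k]
            print(n,k,np.round((x,y)),np.round(wh),round(an,1),"bb",bx,np.round(cast(n,(bx[0]+bx[2]/2-.5,bx[1]+bx[3]/2-.5),z)[:2],1))
a=cv2.imread("pics/top0.png")[195:295,365:545]; b=cv2.imread("pics/side0.png")[250:480,340:600]
a2=cv2.imread("pics/top0.png")[195:245,190:290]; b2=cv2.imread("pics/side0.png")[165:220,240:330]
r=lambda i,w,h:cv2.resize(i,(w,h),interpolation=cv2.INTER_CUBIC)
o=np.zeros((600,800,3),np.uint8)
o[:300,:540]=r(a,540,300); o[300:600,:339]=r(b,339,300); o[300:500,340:740]=r(a2,400,200)
cv2.imwrite("pics/crop1.png",o)
E
```

```text
side blue [154. 244.] [22. 33.] 90.0 bb (137, 233, 34, 23) [330.6 306.7]
side blue [186. 194.] [17. 28.] 90.0 bb (172, 186, 29, 18) [448.7 383.9]
side blue [200. 264.] [24. 35.] 76.0 bb (183, 251, 35, 26) [360.8 208.4]
side blue [302. 242.] [22. 31.] 90.0 bb (286, 231, 32, 23) [516.2 121.7]
side blue [510. 258.] [80. 34.] 31.5 bb (468, 232, 85, 58) [ 733.  -167.2]
side yellow [241. 232.] [40. 32.] 76.8 bb (224, 212, 34, 41) [456.8 220.2]
side red [93. 17.] [14. 14.] 76.0 bb (85, 10, 17, 14) [ 772.3 1449.9]
side red [283. 181.] [37.  4.] 22.9 bb (266, 173, 36, 17) [602.4 263.7]
side green [ 78. 466.] [26. 49.] 90.0 bb (53, 453, 50, 27) [71.7 49.5]
side green [499. 369.] [169.  68.] 41.2 bb (416, 301, 169, 149) [ 536.1 -259.5]
top blue [193. 300.] [27. 26.] 90.0 bb (180, 287, 27, 28) [438.1 363. ]
top blue [230. 354.] [27. 27.] 90.0 bb (216, 341, 28, 28) [324.4 288. ]
top blue [276. 340.] [27. 27.] 90.0 bb (262, 326, 28, 28) [352.4 191.9]
top blue [314. 266.] [27. 26.] 90.0 bb (301, 252, 27, 28) [503.9 107.6]
top blue [436. 151.] [57. 38.] 1.4 bb (407, 132, 58, 40) [ 740.5 -159.3]
top yellow [260. 288.] [27. 28.] 90.0 bb (246, 275, 29, 28) [459.  222.1]
top red [237. 220.] [ 6. 43.] 78.1 bb (216, 213, 43, 14) [604.6 266.3]
top green [373. 474.] [ 9. 48.] 90.0 bb (349, 470, 49, 10) [72.3 -1. ]
top green [479. 242.] [102.  52.] 5.6 bb (428, 212, 103, 60) [ 545.5 -244.7]
```

View pics/crop1.png

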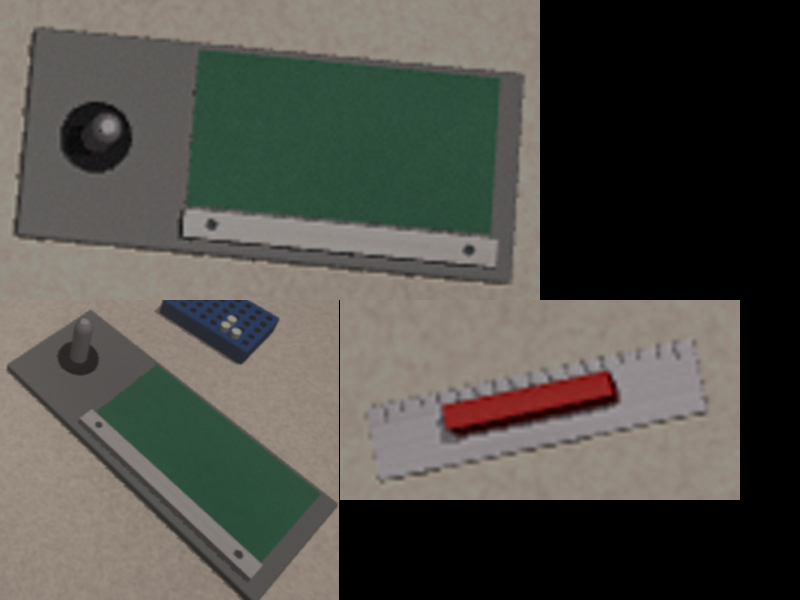

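The crop shows the foot disc in the top view at about (397,240), with the post tip at (401,237). The bar's inner edge runs from about (426,265) to (531,275). The blade is a clean light rectangle that a low-saturation mask can pick out.

```bash
cat > m.py <<'E'
from h import *
I={n:cv2.imread(f"pics/{n}0.png")[:,:,::-1].copy() for n in("side","top")}
for n in("side","top"):
    H=hsv(I[n])
    m=cv2.inRange(H,(105,100,20),(130,255,255)); 
    for c in blobs(m):
        x,y,w,h=cv2.boundingRect(c)
        print(n,"blue",x,y,w,h,np.round(cast(n,(x+w/2-.5,y+h/2-.5),25)[:2],1))
def edge(a,b,m,n,z,half=6):
    pass
T=I["top"];H=hsv(T)
print("bench/blade/plate/bar hsv",[H[p].tolist() for p in((150,240),(228,255),(225,385),(273,470),(240,480))])
def rect(m,z,name,n="top"):
    c=max(blobs(m),key=cv2.contourArea); c=cv2.convexHull(c).reshape(-1,2)
    W=np.array([cast(n,p,z)[:2] for p in c]).astype(np.float32)
    r=cv2.minAreaRect(W);print(n,name,np.round(r[0],1),np.round(r[1],1),round(r[2],2)); return r
def win(m,x0,y0,x1,y1):
    o=np.zeros_like(m);o[y0:y1,x0:x1]=m[y0:y1,x0:x1];return o
plate_bar=cv2.inRange(H,(0,0,0),(180,38,255))
grn=cv2.inRange(H,(60,90,30),(90,255,255))
rect(win(cv2.bitwise_or(cv2.inRange(H,(0,0,0),(180,25,255)),grn),360,195,550,300),12,"plate")
rect(grn&win(grn,420,200,545,290),12,"mat")
rect(win(cv2.inRange(H,(0,0,120),(180,30,255)),420,255,540,290),22,"bar")
rect(win(cv2.inRange(H,(0,0,0),(180,255,60)),375,220,420,262),17,"foot")
bl=cv2.bitwise_or(cv2.inRange(H,(0,0,60),(180,25,255)),cv2.inRange(H,(110,0,60),(180,60,255)))
rect(win(bl,190,200,290,245),5,"blade")
rect(win(cv2.inRange(H,(0,150,60),(5,255,255)),200,205,270,235),40,"grip")
S=hsv(I["side"])
rect(win(cv2.inRange(S,(0,0,0),(180,255,50)),380,275,420,310),17,"foot","side")
g=cv2.inRange(S,(60,90,30),(90,255,255)); rect(win(g,400,290,600,460),12,"mat","side")
bl=cv2.bitwise_or(cv2.inRange(S,(0,0,60),(180,25,255)),cv2.inRange(S,(110,0,60),(180,60,255)))
rect(win(bl,240,165,330,220),5,"blade","side")
rect(win(cv2.inRange(S,(0,0,120),(180,30,255)),395,325,550,465),22,"bar","side")
# post tip: bright low-sat, top of side
for n,z,uv in(("top",82,(401,236.7)),("side",82,(404,264))): print("tip",n,np.round(cast(n,uv,z)[:2],1))
E
python3 m.py
```

```text
side blue 137 233 35 24 [330.6 304.9]
side blue 171 186 30 19 [447.1 383.2]
side blue 183 251 35 29 [358.9 205.5]
side blue 285 231 33 24 [514.7 121.5]
side blue 467 229 86 61 [ 735.7 -164.9]
top blue 179 287 32 28 [438.  359.8]
top blue 216 340 31 30 [324.3 284.9]
top blue 262 326 29 28 [352.4 190.9]
top blue 301 252 27 28 [503.9 107.6]
top blue 406 132 59 42 [ 738.4 -158.2]
bench/blade/plate/bar hsv [[17, 36, 148], [16, 30, 109], [18, 13, 95], [12, 18, 145], [74, 99, 80]]
top plate [ 540.6 -196.5] [355.6 157. ] 82.8
top mat [ 545.2 -245. ] [213.5 110.6] 82.75
top bar [ 476.6 -235.9] [218.7  19. ] 82.71
top foot [552.4 -68.9] [48.8 49.2] 87.7
top blade [604.5 267.7] [ 41.  180.7] 10.41
top grip [603.9 266.6] [13.2 89.5] 10.28
side foot [548.2 -72.9] [46.8 46.8] 36.1
side mat [ 544.8 -246.6] [212.9 106.8] 82.63
side blade [600.9 264.3] [ 42.9 181.5] 10.38
side bar [ 474.8 -237.5] [218.2  18.1] 82.7
tip top [553.1 -70.3]
tip side [554.4 -68. ]
```

```bash
cat >> h.py <<'E'
from scipy.spatial.transform import Rotation as Ro
def go(x,y,z,ang,tcp=None):
    """delta in tool axes (m) and yaw (deg) to put TCP at x,y,z with closing line at ang (deg, mod 180)"""
    s=status.state(); R=Ro.from_rotvec(s["eef_rot"]).as_matrix()
    a=np.degrees(np.arctan2(R[1,1],R[0,1])); d=R.T@(np.array([x,y,z])-s["tool_pos"])/1000
    w=(a-ang+90)%180-90
    print("t",round(float(s["t"]),2),"tcp",np.round(s["tool_pos"],1),"close ang",round(a,1),"F",np.round(s["contact_force"],1),"gap",round(float(s["finger_gap"]),3),"grip",round(float(s["grasp_force"]),1))
    print("delta",np.round(d,4).tolist(),"yaw",round(w,1))
E
python3 - <<'E'
from h import *
for n,(x0,y0,x1,y1) in(("side",(170,184,206,212)),("top",(180,286,210,316))):
    im=cv2.imread(f"pics/{n}0.png")[:,:,::-1].copy();H=hsv(im)
    m=cv2.inRange(H,(0,0,0),(104,255,255)); b=cv2.inRange(H,(105,100,20),(130,255,255))
    o=np.zeros_like(b);o[y0:y1,x0:x1]=b[y0:y1,x0:x1]
    cs,h=cv2.findContours(o,cv2.RETR_CCOMP,cv2.CHAIN_APPROX_NONE)
    for c,hh in zip(cs,h[0]):
        if hh[3]>=0 and cv2.contourArea(c)>15:
            (x,y),wh,_=cv2.minAreaRect(c);print(n,"core",x,y,wh,np.round(cast(n,(x,y),50)[:2],1))
go(438,358,120,30)
E
```

```text
side core 185.50001525878906 194.00001525878906 (13.435029029846191, 16.263456344604492) [435.3 355.7]
top core 192.25003051757812 300.7500305175781 (15.55634880065918, 16.26345443725586) [437.3 359. ]
t 0.1 tcp [194.3 619.7 202.3] close ang 72.6 F [-1.2 -0.6 -0.1] gap 0.999 grip 0.0
delta [-0.3108, -0.1766, 0.0826] yaw 42.6
```

{"op": "step_arm", "data": {
  "delta_pos": [
    [-0.31,-0.177,0.08],
    [-0.31,-0.177,0.08],
    [-0.31,-0.177,0.08],
    [-0.31,-0.177,0.08],
    [-0.31,-0.177,0.08],
    [-0.31,-0.177,0.08],
    [-0.31,-0.177,0.08],
    [-0.31,-0.177,0.13],
    [-0.31,-0.177,0.18],
    [-0.31,-0.177,0.19],
    [-0.31,-0.177,0.19],
    [-0.31,-0.177,0.19]
  ],
  "yaw": [-47.4,-47.4,-47.4,-47.4,-47.4,-47.4,-47.4,-47.4,-47.4,-47.4,-47.4,-47.4],
  "claw": [1,1,1,1,1,1,1,1,1,1,1,1]
}}

```text
t: 1.6
tool_pos: [438.4, 359.9, 15.2]
eef_rot: [-0.813, 3.031, 0.003]
contact_force: [0.2, -0.3, 0.6]
finger_gap: 1.001
grasp_force: 0.0
```

```bash
python3 -c "
from h import *
go(437,358,12,120)"
```

```text
t 1.6 tcp [438.4 359.9  15.2] close ang 120.0 F [ 0.2 -0.3  0.6] gap 1.001 grip 0.0
delta [0.0022, -0.001, 0.0032] yaw 0.0
```

{"op": "step_arm", "data": {
  "delta_pos": [
    [0.002,-0.001,0.001],
    [0.002,-0.001,0.001],
    [0.002,-0.001,0.001],
    [0.002,-0.001,0.001],
    [0.002,-0.001,0.001],
    [0.002,-0.001,0.001]
  ],
  "yaw": [0,0,0,0,0,0],
  "claw": [1,0.5,0.5,0.5,0.5,0.5]
}}

```text
t: 2.35
tool_pos: [436.4, 357.0, 13.6]
eef_rot: [-0.812, 3.034, 0.0]
contact_force: [-3.4, -2.2, 11.0]
finger_gap: 0.635
grasp_force: 61.0
```

{"op": "step_arm", "data": {
  "delta_pos": [
    [0,0,0],
    [0,0,0],
    [0,0,0],
    [0,0,0],
    [0,0,0],
    [0,0,0],
    [0,0,0],
    [0,0,0],
    [0,0,0],
    [0,0,0],
    [0,0,0],
    [0,0,0]
  ],
  "yaw": [0,0,0,90,90,90,90,90,90,90,90,90],
  "claw": [1,1,1,1,1,1,1,1,1,1,1,1]
}}

```text
t: 3.85
tool_pos: [435.9, 356.8, 12.0]
eef_rot: [1.575, 2.718, -0.001]
contact_force: [1.2, 0.9, 0.5]
finger_gap: 1.001
grasp_force: 0.0
```

{"op": "step_arm", "data": {
  "delta_pos": [
    [0,0,0],
    [0,0,0],
    [0,0,0],
    [0,0,0],
    [0,0,0],
    [0,0,0]
  ],
  "yaw": [0,0,0,0,0,0],
  "claw": [0.5,0.5,0.5,0.5,0.5,0.5]
}}

```text
t: 4.6
tool_pos: [436.2, 357.0, 13.2]
eef_rot: [-1.569, -2.721, -0.001]
contact_force: [-2.8, -0.2, 9.4]
finger_gap: 0.639
grasp_force: 61.3
```

```bash
python3 -c "
from h import *
go(553,-69.3,150,30)
im=viewer.get_image('side'); cv2.imwrite('pics/s1.png',im[:,:,::-1])
s=im[110:290,90:330]; cv2.imwrite('pics/s1c.png',cv2.resize(s[:,:,::-1],(720,540),interpolation=cv2.INTER_CUBIC))
p=status.state()['tool_pos']; print(proj('side',p))"
```

```text
t 4.6 tcp [436.2 357.   13.2] close ang 30.1 F [-2.8 -0.2  9.4] gap 0.639 grip 61.3
delta [-0.4273, -0.1125, -0.1372] yaw 0.1
[189.54215337 208.02926828]
```

View pics/s1c.png

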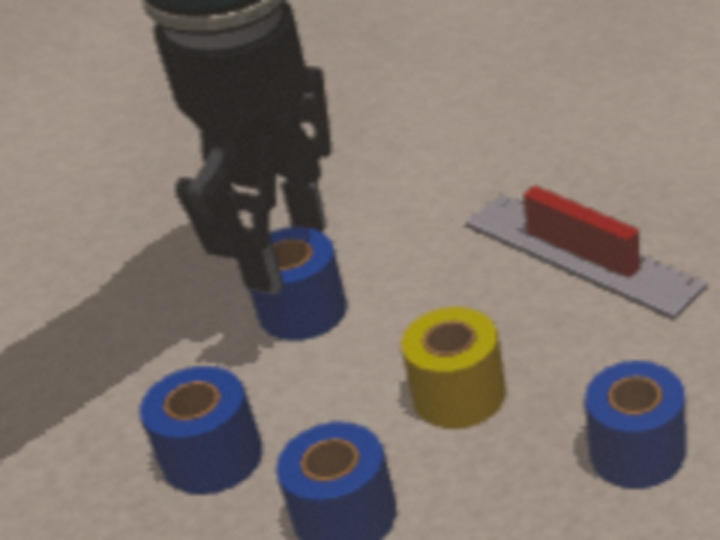

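The picture shows the target roll held between the fingers at crop (300,285); the yellow roll and the others have not moved. Lifting and moving over the post.

{"op": "step_arm", "data": {
  "delta_pos": [
    [0,0,-0.04],
    [0,0,-0.09],
    [-0.05,-0.015,-0.137],
    [-0.427,-0.113,-0.137],
    [-0.427,-0.113,-0.137],
    [-0.427,-0.113,-0.137],
    [-0.427,-0.113,-0.137],
    [-0.427,-0.113,-0.137],
    [-0.427,-0.113,-0.137],
    [-0.427,-0.113,-0.137],
    [-0.427,-0.113,-0.137],
    [-0.427,-0.113,-0.137]
  ],
  "yaw": [0,0,0,0,0,0,0,0,0,0,0,0],
  "claw": [0.5,0.5,0.5,0.5,0.5,0.5,0.5,0.5,0.5,0.5,0.5,0.5]
}}

```text
t: 6.15
tool_pos: [551.2, -68.1, 148.8]
eef_rot: [-1.568, -2.721, -0.001]
contact_force: [0.1, 0.8, -1.5]
finger_gap: 0.638
grasp_force: 63.4
```

```bash
python3 -c "
from h import *
go(553.3,-69.3,110,30)
im=viewer.get_image('side'); cv2.imwrite('pics/s2.png',im[:,:,::-1])
t=viewer.get_image('top'); cv2.imwrite('pics/t2.png',t[:,:,::-1])
p=status.state()['tool_pos']; print(proj('side',p),proj('side',p-[0,0,13]),proj('side',p+[0,0,37]),proj('side',np.array([553.3,-69.3,82])),proj('side',np.array([553.3,-69.3,17])))
r=lambda i:cv2.resize(i[:,:,::-1],(400,600),interpolation=cv2.INTER_CUBIC)
cv2.imwrite('pics/c2.png',np.hstack([r(im[150:330,340:460]),r(t[170:305,355:445])]))"
```

```text
t 6.15 tcp [551.2 -68.1 148.8] close ang 30.1 F [ 0.1  0.8 -1.5] gap 0.638 grip 63.4
delta [-0.0022, 0.0012, 0.0388] yaw 0.1
[408.02076917 233.36949012] [406.90566793 239.84917533] [411.3715067  213.89885951] [404.24622634 264.82056081] [399.5245261  291.67719362]
```

View pics/c2.png

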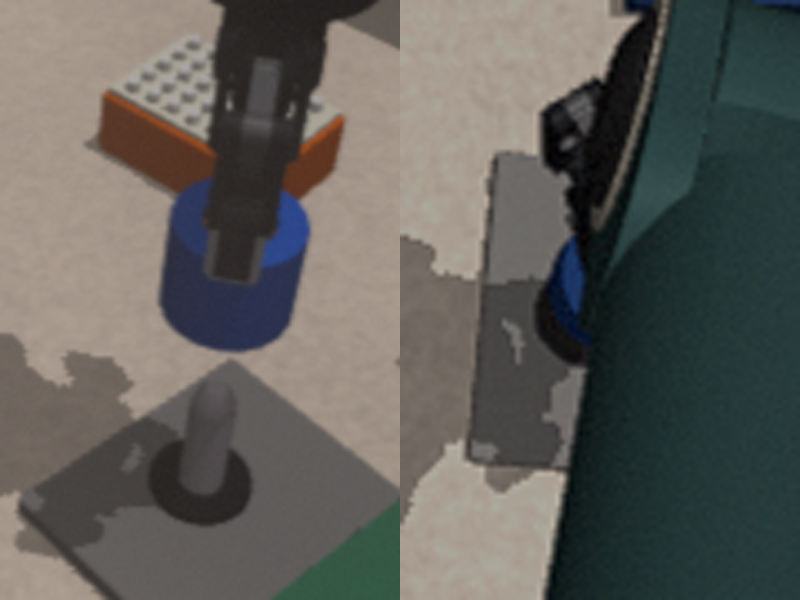

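The side crop shows the roll above the post: the roll's axis is at crop (230,270) and the post tip at (212,383). The arm hides most of the top view. Next I measure the lateral offset in the side view.

```bash
python3 -c "
from h import *
im=cv2.imread('pics/s2.png')[:,:,::-1].copy();H=hsv(im)
b=cv2.inRange(H,(105,100,20),(130,255,255))
for v in (222,228,234,240):
    xs=np.nonzero(b[v,380:440])[0]+380
    print(v,xs.min(),xs.max(),(xs.min()+xs.max())/2)
p=status.state()['tool_pos']
for dz in(-13,0,12,37): print('axis',proj('side',p+[0,0,dz]))
im0=cv2.imread('pics/side0.png')
for v in (267,270,274,278,282,286): print(v,im0[v,390:420].max(1).tolist())
for z in (82,77,70,60,50,40,30,17): print('post',proj('side',np.array([553.3,-69.3,z])))
"
```

```text
222 394 431 412.5
228 419 429 424.0
234 401 427 414.0
240 402 426 414.0
axis [406.90566793 239.84917533]
axis [408.02076917 233.36949012]
axis [409.07801557 227.22599069]
axis [411.3715067  213.89885951]
267 [146, 147, 144, 128, 111, 99, 94, 92, 84, 82, 86, 96, 116, 124, 127, 128, 126, 125, 110, 95, 90, 91, 90, 89, 91, 89, 90, 88, 91, 91]
270 [107, 95, 91, 90, 89, 90, 85, 76, 73, 81, 86, 91, 95, 98, 103, 104, 104, 104, 100, 96, 87, 87, 90, 92, 91, 88, 90, 90, 90, 90]
274 [91, 90, 91, 90, 91, 89, 73, 66, 65, 71, 75, 79, 86, 87, 89, 89, 89, 89, 86, 83, 79, 85, 89, 89, 90, 90, 90, 89, 90, 90]
278 [90, 90, 90, 90, 90, 80, 69, 66, 66, 68, 68, 70, 70, 72, 74, 75, 75, 76, 76, 76, 84, 88, 89, 87, 90, 88, 89, 89, 89, 89]
282 [87, 76, 68, 62, 57, 58, 62, 65, 66, 67, 69, 71, 73, 73, 74, 74, 76, 75, 74, 84, 87, 89, 88, 89, 89, 88, 90, 88, 89, 90]
286 [44, 45, 45, 43, 52, 61, 63, 67, 67, 69, 70, 71, 72, 74, 74, 73, 73, 71, 56, 48, 48, 61, 80, 87, 89, 89, 90, 89, 88, 87]
post [404.24622634 264.82056081]
post [403.86135205 267.00969333]
post [403.32891214 270.03816659]
post [402.58092603 274.29264855]
post [401.8474244  278.46474396]
post [401.12799056 282.55682297]
post [400.42222365 286.57116564]
post [399.5245261  291.67719362]
```

```bash
python3 -c "
from h import *
im=cv2.imread('pics/s2.png')[:,:,::-1].astype(int)
d=(im[:,:,2]-im[:,:,0])  # blue minus red; bench negative
P=status.state()['tool_pos']
a=proj('side',P-[0,0,13]);e=proj('side',P+[0,0,37]);u=(e-a)/np.linalg.norm(e-a);n=np.array([-u[1],u[0]]); n*=np.sign(n[0])
s=np.arange(-30,30.1,.25)
for f in np.linspace(.2,.8,7):
    c=a+f*(e-a); pts=(c+s[:,None]*n).astype(np.float32)
    w=cv2.remap(d.astype(np.float32),pts[:,:1],pts[:,1:],cv2.INTER_LINEAR).ravel()
    lo=np.nonzero(w>15)[0]; print(round(f,1),s[lo[0]],s[lo[-1]],(s[lo[0]]+s[lo[-1]])/2)
im=cv2.imread('pics/side0.png').max(2).astype(np.float32)
a=proj('side',np.array([553.3,-69.3,17]));e=proj('side',np.array([553.3,-69.3,82]));u=(e-a)/np.linalg.norm(e-a);n=np.array([-u[1],u[0]]); n*=np.sign(n[0]); print('n',n)
for f in np.linspace(.2,.8,7):
    c=a+f*(e-a); pts=(c+s[:,None]*n).astype(np.float32)
    w=cv2.remap(im,pts[:,:1],pts[:,1:],cv2.INTER_LINEAR).ravel(); g=np.gradient(w)
    L=(s>-11)&(s<-4);Rr=(s>4)&(s<11)
    l=s[L][np.argmax(abs(g[L]))];r=s[Rr][np.argmax(abs(g[Rr]))];print('post',round(f,1),l,r,(l+r)/2)
"
```

```text
0.2 -18.25 20.5 1.125
0.3 -18.5 20.25 0.875
0.4 -18.5 20.5 1.0
0.5 -18.75 20.5 0.875
0.6 -18.75 20.75 1.0
0.7 -19.25 21.0 0.875
0.8 -20.0 21.5 0.75
n [0.98489448 0.17315561]
post 0.2 -6.0 7.5 0.75
post 0.3 -9.5 6.75 -1.375
post 0.4 -7.25 7.0 -0.125
post 0.5 -6.25 7.5 0.625
post 0.6 -7.0 7.5 0.25
post 0.7 -6.75 8.0 0.625
post 0.8 -10.75 6.0 -2.375
```

{"op": "step_arm", "data": {
  "delta_pos": [
    [-0.0015,0.001,0.02],
    [-0.0015,0.001,0.04],
    [-0.0015,0.001,0.048],
    [-0.0015,0.001,0.052],
    [-0.0015,0.001,0.056],
    [-0.0015,0.001,0.06],
    [-0.0015,0.001,0.064],
    [-0.0015,0.001,0.066],
    [-0.0015,0.001,0.066]
  ],
  "yaw": [0,0,0,0,0,0,0,0,0],
  "claw": [0.5,0.5,0.5,0.5,0.5,0.5,0.5,0.5,0.5]
}}

```text
t: 7.38
tool_pos: [553.2, -70.4, 83.1]
eef_rot: [-1.571, -2.72, 0.0]
contact_force: [-0.8, 0.5, -0.9]
finger_gap: 0.635
grasp_force: 63.4
```

{"op": "step_arm", "data": {
  "delta_pos": [
    [0.0007,0,0.005],
    [0.0007,0,0.01],
    [0.0007,0,0.015],
    [0.0007,0,0.02],
    [0.0007,0,0.025],
    [0.0007,0,0.03],
    [0.0007,0,0.03]
  ],
  "yaw": [0,0,0,0,0,0,0],
  "claw": [0.5,0.5,0.5,0.5,0.5,0.5,0.5]
}}

```text
t: 8.25
tool_pos: [552.6, -69.8, 52.7]
eef_rot: [-1.571, -2.72, 0.001]
contact_force: [-0.7, 0.5, -1.5]
finger_gap: 0.639
grasp_force: 63.4
```

{"op": "step_arm", "data": {
  "delta_pos": [
    [0,0,0.005],
    [0,0,0.01],
    [0,0,0.014],
    [0,0,0.017],
    [0,0,0.019],
    [0,0,0.02],
    [0,0,0.021],
    [0,0,0.022],
    [0,0,0.0225],
    [0,0,0.0225]
  ],
  "yaw": [0,0,0,0,0,0,0,0,0,0],
  "claw": [0.5,0.5,0.5,0.5,0.5,0.5,0.5,0.5,0.5,0.5]
}}

```text
t: 9.5
tool_pos: [552.9, -69.8, 30.7]
eef_rot: [-1.571, -2.721, -0.0]
contact_force: [-0.5, 0.9, -1.1]
finger_gap: 0.638
grasp_force: 63.4
```

{"op": "step_arm", "data": {
  "delta_pos": [
    [0,0,0.0005],
    [0,0,0.001],
    [0,0,0.0015],
    [0,0,0.0015]
  ],
  "yaw": [0,0,0,0],
  "claw": [0.5,0.5,0.5,0.5]
}}

```text
t: 10.0
tool_pos: [553.0, -69.8, 30.3]
eef_rot: [-1.571, -2.72, -0.001]
contact_force: [-3.5, 1.1, 9.9]
finger_gap: 0.637
grasp_force: 64.8
```

{"op": "step_arm", "data": {
  "delta_pos": [
    [0,0,0],
    [0,0,0],
    [0,0,0],
    [0,0,0],
    [0,0,-0.03],
    [0,0,-0.08],
    [0,0,-0.12],
    [0,0,-0.12]
  ],
  "yaw": [0,0,0,0,0,0,0,0],
  "claw": [0.8,1,1,1,1,1,1,1]
}}

```text
t: 11.0
tool_pos: [555.2, -70.1, 152.3]
eef_rot: [1.568, 2.716, 0.006]
contact_force: [-1.3, 0.5, 0.4]
finger_gap: 0.998
grasp_force: 0.0
```

```bash
python3 -c "
from h import *
go(603,266,120,10.4)
im=viewer.get_image('side'); cv2.imwrite('pics/s3.png',im[:,:,::-1])
t=viewer.get_image('top'); cv2.imwrite('pics/t3.png',t[:,:,::-1])
r=lambda i:cv2.resize(i[:,:,::-1],(400,500),interpolation=cv2.INTER_CUBIC)
cv2.imwrite('pics/c3.png',np.hstack([r(im[220:320,360:440]),r(t[170:305,355:445])]))
for n,c in C.items(): print(n,proj(n,np.array([553,-69.5,67.])))"
```

```text
t 11.0 tcp [555.2 -70.1 152.3] close ang 30.0 F [-1.3  0.5  0.4] gap 0.998 grip 0.0
delta [0.2673, 0.2092, 0.0328] yaw 19.6
side [403.08910838 271.49633207]
top [399.70860802 237.57916859]
```

View pics/c3.png

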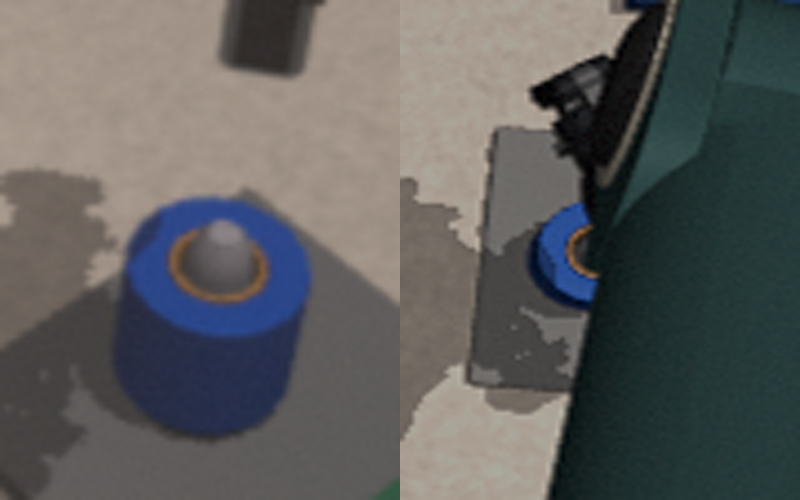

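The side crop shows the roll seated over the foot with the post tip through the bore at (228,235), and nothing tilted. Next is the straightedge.

{"op": "step_arm", "data": {
  "delta_pos": [
    [0.267,0.209,0.03],
    [0.267,0.209,0.03],
    [0.267,0.209,0.03],
    [0.267,0.209,0.03],
    [0.267,0.209,0.03],
    [0.267,0.209,0.03],
    [0.267,0.209,0.05],
    [0.267,0.209,0.08],
    [0.267,0.209,0.08],
    [0.267,0.209,0.08]
  ],
  "yaw": [19.6,19.6,19.6,19.6,19.6,19.6,19.6,19.6,19.6,19.6],
  "claw": [1,1,1,1,1,1,1,1,1,1]
}}

```text
t: 12.35
tool_pos: [601.0, 263.9, 69.4]
eef_rot: [2.014, 2.41, -0.001]
contact_force: [1.4, 0.6, 1.0]
finger_gap: 0.999
grasp_force: 0.0
```

```bash
python3 -c "
from h import *
go(602.5,265.8,13,10.4)"
```

```text
t 12.35 tcp [601.  263.9  69.4] close ang 10.2 F [1.4 0.6 1. ] gap 0.999 grip 0.0
delta [0.0016, 0.0018, 0.0564] yaw -0.2
```

{"op": "step_arm", "data": {
  "delta_pos": [
    [0.0015,0.0018,0.03],
    [0.0015,0.0018,0.05],
    [0.0015,0.0018,0.056],
    [0.0015,0.0018,0.056],
    [0.0015,0.0018,0.056],
    [0.0015,0.0018,0.056],
    [0.0015,0.0018,0.056],
    [0.0015,0.0018,0.056],
    [0.0015,0.0018,0.056],
    [0.0015,0.0018,0.056]
  ],
  "yaw": [-0.2,-0.2,-0.2,-0.2,-0.2,-0.2,-0.2,-0.2,-0.2,-0.2],
  "claw": [1,1,1,1,0.1,0.1,0.1,0.1,0.1,0.1]
}}

```text
t: 13.6
tool_pos: [601.9, 267.7, 13.2]
eef_rot: [-2.007, -2.417, 0.0]
contact_force: [0.1, 1.3, -0.1]
finger_gap: 0.102
grasp_force: 0.0
```

{"op": "step_arm", "data": {
  "delta_pos": [
    [0,0,0],
    [0,0,0],
    [0,0,0],
    [0,0,0]
  ],
  "yaw": [0,0,0,0],
  "claw": [0,0,0,0]
}}

```text
t: 14.1
tool_pos: [602.0, 267.7, 13.2]
eef_rot: [2.007, 2.417, 0.0]
contact_force: [-0.2, 0.4, 0.3]
finger_gap: -0.001
grasp_force: 0.0
```

```bash
python3 -c "
from h import *
go(601.9,267.7,60,10.4)
im=viewer.get_image('side'); cv2.imwrite('pics/s4.png',im[:,:,::-1])
cv2.imwrite('pics/c4.png',cv2.resize(im[120:230,220:350,::-1],(650,550),interpolation=cv2.INTER_CUBIC))"
```

```text
t 14.1 tcp [602.  267.7  13.2] close ang 10.6 F [-0.2  0.4  0.3] gap -0.001 grip 0.0
delta [0.0, -0.0001, -0.0468] yaw 0.2
```

View pics/c4.png

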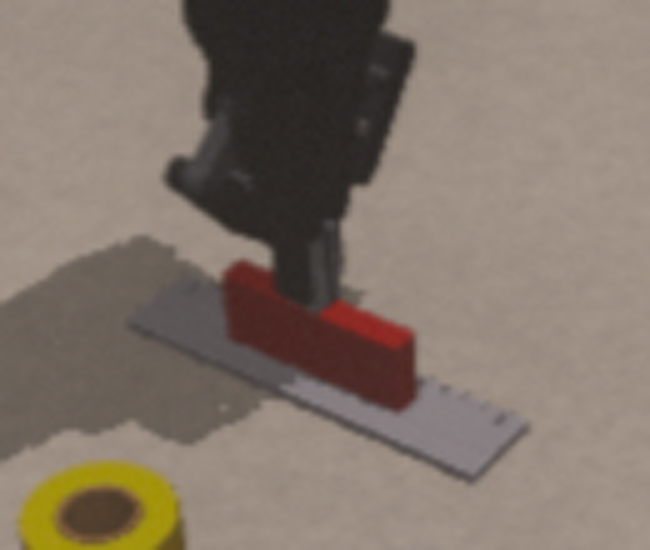

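The side crop shows the closed fingers at about (310,300), level with the top of the red bar, and the blade lying on the bench. The grasp missed, so I measure the straightedge again.

```bash
python3 -c "
from h import *
p=status.state()['tool_pos']; print('tcp side',proj('side',p),'z40',proj('side',np.array([p[0],p[1],40])))
for f in('side0','s4'):
    im=cv2.imread(f'pics/{f}.png')[:,:,::-1].copy();H=hsv(im)
    m=cv2.inRange(H,(0,150,40),(6,255,255)); m[:165]=0
    for c in blobs(m): print(f,'red bb',cv2.boundingRect(c), cv2.contourArea(c))
# red outline rows in s4: blade corners by eye
for n,pts in {'s4':[(245.5,185),(325.5,205.5),(314.5,216),(257,177)]}.items():
    for q in pts: print(np.round(cast('side',q,5)[:2],1))
t=viewer.get_image('top');cv2.imwrite('pics/t4.png',t[:,:,::-1]);H=hsv(t)
for f,T in(('t0',cv2.imread('pics/top0.png')[:,:,::-1].copy()),('t4',t)):
    m=cv2.inRange(hsv(T),(0,150,40),(6,255,255)); 
    for c in blobs(m,20): print(f,'red bb',cv2.boundingRect(c))
"
```

```text
tcp side [282.85111973 189.88878205] z40 [281.95995232 179.44555419]
side0 red bb (266, 173, 36, 17) 127.0
s4 red bb (284, 180, 18, 10) 65.5
[564.8 344.8]
[634.4 176.9]
[596.7 170.4]
[599.6 349. ]
t0 red bb (216, 213, 43, 15)
t4 red bb (241, 213, 18, 11)
```

```bash
python3 -c "
from h import *
im=cv2.imread('pics/s4.png');i0=cv2.imread('pics/side0.png')
for u in(274,278,281,284,288): 
    print(u,[tuple(int(x) for x in im[v,u,::-1]) for v in range(172,194,2)]); print('  0',[tuple(int(x) for x in i0[v,u,::-1]) for v in range(172,194,2)])
t=cv2.imread('pics/t4.png');t0=cv2.imread('pics/top0.png')
d=np.abs(t.astype(int)-t0).sum(2)[195:245,190:290]>90
print('top changed bb',cv2.boundingRect(d.astype(np.uint8)))
p=status.state()['tool_pos'];print(proj('top',p),proj('top',np.array([602.5,265.8,40])))
"
```

```text
274 [(103, 93, 87), (78, 51, 46), (78, 40, 36), (91, 39, 36), (78, 39, 35), (76, 40, 34), (76, 40, 35), (75, 38, 35), (76, 41, 37), (75, 41, 37), (89, 80, 81)]
  0 [(151, 138, 127), (140, 80, 73), (138, 46, 39), (132, 44, 39), (83, 45, 40), (77, 45, 41), (76, 42, 39), (76, 44, 40), (75, 44, 39), (76, 46, 41), (103, 94, 95)]
278 [(46, 42, 38), (46, 41, 39), (46, 43, 39), (46, 39, 38), (71, 46, 43), (75, 38, 33), (77, 42, 37), (76, 40, 36), (74, 38, 34), (75, 37, 33), (79, 46, 43)]
  0 [(152, 139, 129), (148, 135, 124), (140, 70, 65), (138, 43, 37), (129, 45, 40), (79, 44, 39), (78, 45, 41), (77, 46, 41), (75, 43, 39), (77, 45, 41), (77, 49, 43)]
281 [(48, 45, 43), (47, 43, 41), (46, 40, 39), (47, 42, 39), (50, 45, 42), (78, 49, 45), (75, 39, 35), (77, 43, 37), (75, 39, 36), (76, 41, 36), (75, 38, 34)]
  0 [(147, 135, 124), (147, 134, 124), (141, 122, 112), (136, 50, 44), (137, 43, 39), (104, 42, 37), (77, 45, 40), (77, 44, 40), (76, 45, 40), (75, 43, 39), (76, 42, 40)]
284 [(64, 60, 57), (70, 65, 65), (72, 67, 66), (71, 67, 65), (69, 65, 63), (117, 48, 44), (86, 39, 36), (76, 39, 36), (77, 40, 37), (77, 40, 38), (77, 42, 39)]
  0 [(150, 137, 126), (148, 135, 124), (146, 132, 122), (146, 103, 94), (137, 44, 38), (136, 44, 39), (85, 43, 40), (76, 43, 40), (77, 44, 39), (75, 43, 41), (75, 43, 39)]
288 [(93, 85, 80), (110, 101, 95), (128, 117, 107), (89, 82, 76), (128, 58, 52), (143, 40, 35), (137, 41, 35), (83, 40, 37), (76, 39, 36), (77, 40, 36), (77, 41, 38)]
  0 [(149, 135, 124), (147, 133, 123), (149, 136, 125), (149, 135, 125), (138, 77, 69), (137, 45, 38), (133, 42, 39), (81, 45, 40), (77, 44, 40), (76, 43, 38), (76, 43, 40)]
top changed bb (0, 0, 56, 50)
[238.08094609 222.3696491 ] [237.12358416 220.35418901]
```

```bash
python3 -c "
import cv2,numpy as np
a=cv2.imread('pics/s4.png')[160:210,255:310];t=cv2.imread('pics/t4.png')[195:250,195:285]
o=np.hstack([cv2.resize(a,(440,400),interpolation=cv2.INTER_NEAREST),cv2.resize(t,(360,400),interpolation=cv2.INTER_CUBIC)])
cv2.imwrite('pics/c5.png',np.clip(o*1.8,0,255).astype(np.uint8))"
```

```text
(no output)
```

View pics/c5.png

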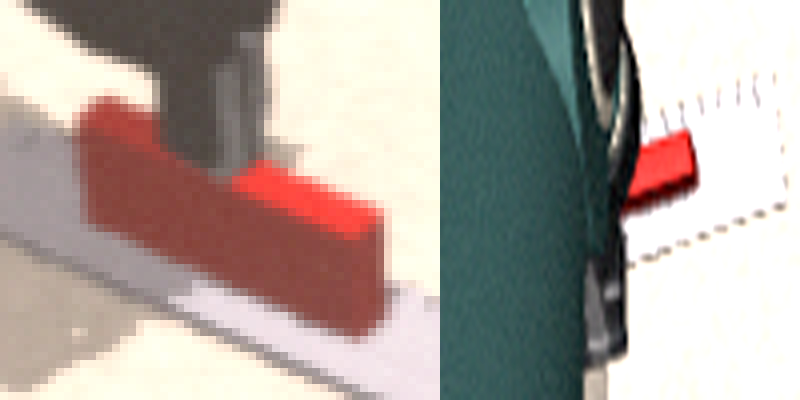

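The left crop shows the shut fingers ending right at the bar's top face, with the bar unmoved. I lift clear and check where the fingertips really are.

{"op": "step_arm", "data": {
  "delta_pos": [
    [0,0,-0.03],
    [0,0,-0.06],
    [0,0,-0.06],
    [0,0,-0.06]
  ],
  "yaw": [0,0,0,0],
  "claw": [0,0,0,0]
}}

```text
t: 14.7
tool_pos: [601.4, 267.7, 72.7]
eef_rot: [-2.006, -2.417, 0.001]
contact_force: [-0.2, 0.3, -0.6]
finger_gap: 0.001
grasp_force: 0.0
```

```bash
python3 -c "
from h import *
go(602,267,40,10.4)
im=viewer.get_image('side'); cv2.imwrite('pics/s6.png',im[:,:,::-1])
p=status.state()['tool_pos'];print('tcp px',proj('side',p), 'z+27',proj('side',p+[0,0,27]))
i0=cv2.imread('pics/side0.png')[:,:,::-1]
V=im.max(2)
for u in range(272,296,3): 
    r=np.nonzero(V[110:185,u]<75)[0]; print(u,r.max()+110 if len(r) else None)
m=cv2.inRange(hsv(im),(0,100,40),(6,255,255));m[:165]=0
m0=cv2.inRange(hsv(i0.copy()),(0,100,40),(6,255,255));m0[:165]=0
for q in(m,m0): print([cv2.boundingRect(c) for c in blobs(q,30)])
"
```

```text
t 14.7 tcp [601.4 267.7  72.7] close ang 10.6 F [-0.2  0.3 -0.6] gap 0.001 grip 0.0
delta [-0.0008, 0.0004, 0.0327] yaw 0.2
tcp px [280.57157481 166.52589837] z+27 [279.58286709 155.01124958]
272 148
275 154
278 155
281 155
284 154
287 134
290 129
293 126
[(265, 172, 38, 30)]
[(265, 172, 38, 30)]
```

{"op": "step_arm", "data": {
  "delta_pos": [
    [0,0,0],
    [0,0,0],
    [0,0,0.02],
    [0,0,0.05],
    [0,0,0.07],
    [0,0,0.08],
    [0,0,0.083],
    [0,0,0.083]
  ],
  "yaw": [0,0,0,0,0,0,0,0],
  "claw": [1,1,1,1,1,1,1,1]
}}

```text
t: 15.75
tool_pos: [602.5, 267.8, -9.3]
eef_rot: [2.007, 2.416, 0.001]
contact_force: [0.8, 0.1, -0.0]
finger_gap: 1.002
grasp_force: 0.0
```

{"op": "step_arm", "data": {
  "delta_pos": [
    [0,0,0],
    [0,0,0],
    [0,0,0],
    [0,0,0],
    [0,0,0],
    [0,0,0],
    [0,0,0]
  ],
  "yaw": [0,0,0,0,0,0,0],
  "claw": [0,0,0,0,0,0,0]
}}

```text
t: 16.62
tool_pos: [602.5, 267.9, -9.3]
eef_rot: [2.007, 2.417, 0.002]
contact_force: [2.0, 0.1, 4.7]
finger_gap: 0.146
grasp_force: 60.5
```

Gripped (gap 0.146, 60 N). Now a precise measurement of the bar's inner edge.

```bash
cat > bar.py <<'E'
from h import *
def baredge(n,im):
    # sub-pixel boundary between bar top (grey) and mat (green): G-R sign change along board x
    ux=np.array([.992,-.126]);uy=np.array([.126,.992]);c0=np.array([486,-238.]);g=(im[:,:,1].astype(np.float32)-im[:,:,0])
    s=np.arange(-8,14,.25);P=[]
    for k in np.arange(-95,96,5):
        pts=np.array([proj(n,np.r_[c0+k*uy+a*ux,22]) for a in s]).astype(np.float32)
        w=cv2.remap(g,pts[:,:1],pts[:,1:],cv2.INTER_LINEAR).ravel()
        th=(w[:8].mean()+w[-8:].mean())/2
        i=np.nonzero(w>th)[0]
        if len(i) and 0<i[0]: P.append(c0+k*uy+s[i[0]]*ux)
    P=np.array(P,np.float32);vx,vy,x,y=cv2.fitLine(P,cv2.DIST_HUBER,0,.01,.01).ravel()
    if vy<0: vx,vy=-vx,-vy
    res=(P-[x,y])@np.array([vy,-vx]);t=(-237-y)/vy
    print(n,"angle of y axis",round(np.degrees(np.arctan2(vy,vx)),2),"at y=-237 x=",round(x+t*vx,1),"rms",round(res.std(),2),len(P))
E
python3 - <<'E'
from bar import *
for n in("top","side"): baredge(n,cv2.imread(f"pics/{n}0.png")[:,:,::-1].copy())
go(512,-240,90,-7.3)
E
```

```text
top angle of y axis 82.68 at y=-237 x= 489.1 rms 0.2 39
side angle of y axis 82.68 at y=-237 x= 485.2 rms 0.16 39
t 16.62 tcp [602.5 267.9  -9.3] close ang 10.6 F [2.  0.1 4.7] gap 0.146 grip 60.5
delta [-0.4826, -0.1822, -0.0996] yaw 17.9
```

{"op": "step_arm", "data": {
  "delta_pos": [
    [0,0,-0.04],
    [0,0,-0.09],
    [0,0,-0.13],
    [-0.482,-0.181,-0.13],
    [-0.482,-0.181,-0.13],
    [-0.482,-0.181,-0.13],
    [-0.482,-0.181,-0.13],
    [-0.482,-0.181,-0.13],
    [-0.482,-0.181,-0.13],
    [-0.482,-0.181,-0.13],
    [-0.482,-0.181,-0.13],
    [-0.482,-0.181,-0.13]
  ],
  "yaw": [0,0,0,17.9,17.9,17.9,17.9,17.9,17.9,17.9,17.9,17.9],
  "claw": [0,0,0,0,0,0,0,0,0,0,0,0]
}}

```text
t: 18.12
tool_pos: [509.8, -244.4, 119.9]
eef_rot: [2.366, 2.066, -0.004]
contact_force: [0.3, 0.2, -1.9]
finger_gap: 0.15
grasp_force: 59.7
```

{"op": "step_arm", "data": {
  "delta_pos": [
    [-0.482,-0.181,-0.13],
    [-0.482,-0.181,-0.13]
  ],
  "yaw": [17.9,17.9],
  "claw": [0,0]
}}

```text
t: 18.38
tool_pos: [455.2, -346.1, 150.2]
eef_rot: [-2.653, -1.679, 0.001]
contact_force: [-0.1, -0.8, -1.6]
finger_gap: 0.147
grasp_force: 59.6
```

The second call shifted from the new pose, so the arm went too far; nothing was touched. Correcting.

```bash
python3 -c "
from h import *
go(513,-239.3,100,-7.32)"
```

```text
t 18.38 tcp [ 455.2 -346.1  150.2] close ang -25.3 F [-0.1 -0.8 -1.6] gap 0.147 grip 59.6
delta [0.1212, 0.0067, 0.0503] yaw -18.0
```

{"op": "step_arm", "data": {
  "delta_pos": [
    [0.06,0.003,0],
    [0.121,0.007,0.02],
    [0.121,0.007,0.05],
    [0.121,0.007,0.05],
    [0.121,0.007,0.05]
  ],
  "yaw": [-10,-18,-18,-18,-18],
  "claw": [0,0,0,0,0]
}}

```text
t: 19.0
tool_pos: [513.5, -240.9, 101.3]
eef_rot: [2.358, 2.075, -0.001]
contact_force: [-0.6, -0.0, -2.1]
finger_gap: 0.152
grasp_force: 59.5
```

```bash
python3 -c "
from h import *
go(513,-239.3,15,-7.32)
im=viewer.get_image('side'); cv2.imwrite('pics/s7.png',im[:,:,::-1])
m=cv2.inRange(hsv(im),(0,100,40),(6,255,255));m[:165]=0
print([cv2.boundingRect(c) for c in blobs(m,30)])
"
```

```text
t 19.0 tcp [ 513.5 -240.9  101.3] close ang -7.3 F [-0.6 -0.  -2.1] gap 0.152 grip 59.5
delta [0.0015, -0.0007, 0.0863] yaw 0.0
[(470, 296, 74, 68)]
```

{"op": "step_arm", "data": {
  "delta_pos": [
    [0.0015,-0.0007,0.04],
    [0.0015,-0.0007,0.07],
    [0.0015,-0.0007,0.083],
    [0.0015,-0.0007,0.088],
    [0.0015,-0.0007,0.092],
    [0.0015,-0.0007,0.094],
    [0.0015,-0.0007,0.094]
  ],
  "yaw": [0,0,0,0,0,0,0],
  "claw": [0,0,0,0,0,0,0]
}}

```text
t: 19.92
tool_pos: [513.7, -238.4, 7.2]
eef_rot: [2.356, 2.077, 0.001]
contact_force: [-0.1, 0.4, -2.1]
finger_gap: 0.152
grasp_force: 59.5
```

{"op": "step_arm", "data": {
  "delta_pos": [
    [0,0,0.001],
    [0,0,0.002],
    [0,0,0.003],
    [0,0,0.0035],
    [0,0,0.0035]
  ],
  "yaw": [0,0,0,0,0],
  "claw": [0,0,0,0,0]
}}

```text
t: 20.55
tool_pos: [513.3, -238.4, 3.2]
eef_rot: [-2.357, -2.077, 0.0]
contact_force: [-0.8, 0.1, -2.3]
finger_gap: 0.15
grasp_force: 59.5
```

{"op": "step_arm", "data": {
  "delta_pos": [
    [0,0,0.0005],
    [0,0,0.001],
    [0,0,0.001]
  ],
  "yaw": [0,0,0],
  "claw": [0,0,0]
}}

```text
t: 20.92
tool_pos: [513.3, -238.4, 2.6]
eef_rot: [-2.357, -2.077, -0.001]
contact_force: [-1.7, 0.3, 3.9]
finger_gap: 0.147
grasp_force: 60.4
```

{"op": "step_arm", "data": {
  "delta_pos": [
    [0,-0.001,0],
    [0,-0.002,0],
    [0,-0.003,0],
    [0,-0.004,0],
    [0,-0.004,0]
  ],
  "yaw": [0,0,0,0,0],
  "claw": [0,0,0,0,0]
}}

```text
t: 21.55
tool_pos: [509.9, -238.2, 2.6]
eef_rot: [2.356, 2.077, 0.001]
contact_force: [3.5, 0.1, 3.3]
finger_gap: 0.147
grasp_force: 60.4
```

{"op": "step_arm", "data": {
  "delta_pos": [
    [0,-0.0007,0],
    [0,-0.0014,0],
    [0,-0.002,0],
    [0,-0.002,0]
  ],
  "yaw": [0,0,0,0],
  "claw": [0,0,0,0]
}}

```text
t: 22.05
tool_pos: [507.9, -237.8, 2.6]
eef_rot: [2.356, 2.077, 0.001]
contact_force: [4.5, -1.5, 4.8]
finger_gap: 0.146
grasp_force: 60.7
```

```bash
python3 -c "
from h import *
print(np.round(status.state()['torque'],3)); go(507,-238,2.6,-7.32)"
```

```text
[-0.014 -0.912 -0.006]
t 22.05 tcp [ 507.9 -237.8    2.6] close ang -7.2 F [ 4.5 -1.5  4.8] gap 0.146 grip 60.7
delta [-0.0003, -0.0009, 0.0] yaw 0.1
```

{"op": "step_arm", "data": {
  "delta_pos": [
    [0,-0.0005,0],
    [0,-0.001,0],
    [0,-0.001,0]
  ],
  "yaw": [0,0,0],
  "claw": [0,0,0]
}}

```text
t: 22.42
tool_pos: [507.0, -237.7, 2.6]
eef_rot: [2.356, 2.077, 0.001]
contact_force: [5.1, -0.1, 6.1]
finger_gap: 0.148
grasp_force: 60.7
```

{"op": "step_arm", "data": {
  "delta_pos": [
    [0,-0.0005,0],
    [0,-0.001,0],
    [0,-0.001,0]
  ],
  "yaw": [0,0,0],
  "claw": [0,0,0]
}}

```text
t: 22.8
tool_pos: [506.2, -237.6, 2.6]
eef_rot: [2.356, 2.076, 0.001]
contact_force: [6.0, -0.3, 4.2]
finger_gap: 0.15
grasp_force: 60.6
```

{"op": "step_arm", "data": {
  "delta_pos": [
    [0,-0.0005,0],
    [0,-0.001,0],
    [0,-0.0015,0],
    [0,-0.0015,0]
  ],
  "yaw": [0,0,0,0],
  "claw": [0,0,0,0]
}}

```text
t: 23.3
tool_pos: [506.2, -237.6, 2.7]
eef_rot: [2.354, 2.075, 0.003]
contact_force: [8.9, -1.3, 1.9]
finger_gap: 0.15
grasp_force: 60.1
```

```bash
python3 -c "
from h import *
print(np.round(status.state()['torque'],3)); go(506,-238,2.6,-7.32)
im=viewer.get_image('side'); cv2.imwrite('pics/s8.png',im[:,:,::-1])
t=viewer.get_image('top'); cv2.imwrite('pics/t8.png',t[:,:,::-1])
cv2.imwrite('pics/c8.png',cv2.resize(im[310:470,390:560,::-1],(638,600),interpolation=cv2.INTER_CUBIC))"
```

```text
[-0.212 -1.892 -0.015]
t 23.3 tcp [ 506.2 -237.6    2.7] close ang -7.2 F [ 8.9 -1.3  1.9] gap 0.15 grip 60.1
delta [-0.0004, -0.0001, 0.0001] yaw 0.1
```

View pics/c8.png

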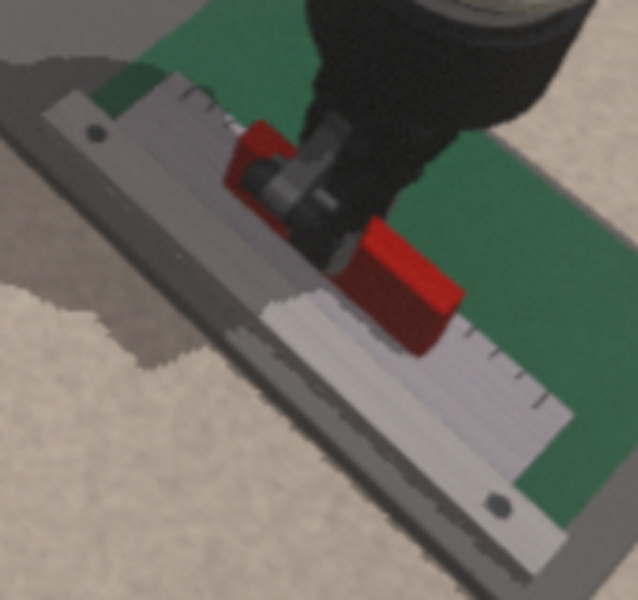

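The crop shows the blade's long edge against the bar with no green visible between them, from (115,120) to (515,485), and roughly centred. Releasing, then a gentle seating push with one pad.

{"op": "step_arm", "data": {
  "delta_pos": [
    [0,0.001,0],
    [0,0.001,0],
    [0,0.001,0],
    [0,0.001,0]
  ],
  "yaw": [0,0,0,0],
  "claw": [0.2,0.3,0.3,0.3]
}}

```text
t: 23.9
tool_pos: [503.8, -237.1, 1.8]
eef_rot: [-2.356, -2.076, 0.001]
contact_force: [-0.6, -0.2, -0.1]
finger_gap: 0.297
grasp_force: 0.0
```

{"op": "step_arm", "data": {
  "delta_pos": [
    [0,-0.002,0],
    [0,-0.004,0],
    [0,-0.005,0],
    [0,-0.006,0],
    [0,-0.007,0],
    [0,-0.007,0]
  ],
  "yaw": [0,0,0,0,0,0],
  "claw": [0.3,0.3,0.3,0.3,0.3,0.3]
}}

```text
t: 24.65
tool_pos: [499.9, -236.7, 3.0]
eef_rot: [2.354, 2.076, 0.003]
contact_force: [5.0, -1.4, 1.8]
finger_gap: 0.298
grasp_force: 2.6
```

{"op": "step_arm", "data": {
  "delta_pos": [
    [0,-0.001,0],
    [0,-0.002,0],
    [0,-0.003,0],
    [0,-0.003,0]
  ],
  "yaw": [0,0,0,0],
  "claw": [0.3,0.3,0.3,0.3]
}}

```text
t: 25.15
tool_pos: [499.3, -236.7, 3.9]
eef_rot: [2.351, 2.074, 0.006]
contact_force: [7.6, 0.6, 3.4]
finger_gap: 0.297
grasp_force: 4.3
```

{"op": "step_arm", "data": {
  "delta_pos": [
    [0,0.004,0],
    [0,0.009,0],
    [0,0.012,0],
    [0,0.012,0],
    [0,0.012,-0.03],
    [0,0.012,-0.08],
    [0,0.012,-0.14],
    [0,0.012,-0.18],
    [0,0.012,-0.18]
  ],
  "yaw": [0,0,0,0,0,0,0,0,0],
  "claw": [0.3,0.3,0.5,0.6,0.6,0.6,0.6,0.6,0.6]
}}

```text
t: 26.28
tool_pos: [508.2, -238.5, 185.2]
eef_rot: [2.354, 2.074, 0.006]
contact_force: [0.6, 0.5, -1.2]
finger_gap: 0.6
grasp_force: 0.0
```

{"op": "step_arm", "data": {
  "delta_pos": [
    [0.06,0,0],
    [0.12,0,0],
    [0.18,0,0],
    [0.24,0,0],
    [0.3,0,0],
    [0.3,0,0]
  ],
  "yaw": [0,0,0,0,0,0],
  "claw": [0.6,0.6,0.6,0.6,0.6,0.6]
}}

```text
t: 27.02
tool_pos: [543.3, 66.1, 180.3]
eef_rot: [-2.345, -2.087, 0.003]
contact_force: [-0.0, -0.4, -0.1]
finger_gap: 0.601
grasp_force: 0.0
```

```bash
cat > fin.py <<'E'
from bar import *
I={}
for n in("top","side"):
    I[n]=viewer.get_image(n); cv2.imwrite(f"pics/{n}9.png",I[n][:,:,::-1])
go(500,0,150,0)
r=lambda i:cv2.resize(i[:,:,::-1],(400,600),interpolation=cv2.INTER_CUBIC)
cv2.imwrite("pics/c9.png",np.hstack([cv2.resize(I["side"][225:480,340:600,::-1],(400,400)),cv2.resize(I["top"][195:295,365:545,::-1],(400,400))]))
for n in("top","side"):
    H=hsv(I[n]); m=cv2.inRange(H,(0,110,40),(6,255,255)); m[:165]=0
    c=max(blobs(m,30),key=cv2.contourArea); W=np.array([cast(n,p,40)[:2] for p in c.reshape(-1,2)],np.float32); print(n,"red",[np.round(q,1) for q in cv2.minAreaRect(W)])
E
python3 fin.py
```

```text
t 27.12 tcp [543.4  60.1 180.9] close ang -7.1 F [ 0.1 -0.3  1.2] gap 0.601 grip 0.0
delta [-0.0649, -0.0355, 0.0311] yaw -7.1
top red [array([ 506.8, -238.5]), array([93.9, 15.2]), np.float64(82.5)]
side red [array([ 502.7, -238.7]), array([94.1, 32.8]), np.float64(82.8)]
```

View pics/c9.png

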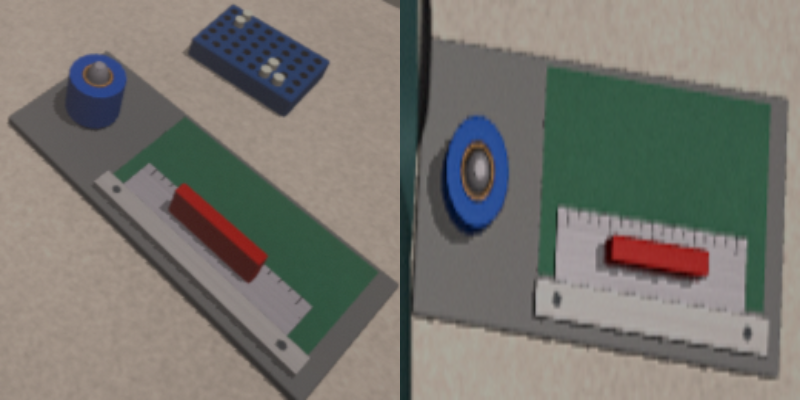

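The last picture shows the roll seated on the post and the straightedge along the bar, centred (bar 537–768, blade 557–746 in the crop). I check the flushness with numbers.

```bash
python3 -c "
from h import *
ux=np.array([.9918,-.1274]);uy=np.array([.1274,.9918])
for n,x0 in(('top',489.1),('side',485.2)):
    im=cv2.imread(f'pics/{n}9.png')[:,:,::-1];g=im[:,:,1].astype(np.float32)-im[:,:,0]
    f=np.array([x0,-237.]);P=[]
    for k in np.arange(-84,85,4):
        if n=='side' and abs(k)<60: continue
        s=np.arange(30,52,.25);pts=np.array([proj(n,np.r_[f+k*uy+a*ux,17]) for a in s]).astype(np.float32)
        w=cv2.remap(g,pts[:,:1],pts[:,1:],cv2.INTER_LINEAR).ravel();i=np.nonzero(w>(w[:8].min()+w[-8:].mean())/2)[0]
        if len(i): P.append((k,s[i[0]]))
    P=np.array(P);a,b=np.polyfit(P[:,0],P[:,1],1);print(n,'far edge from face',round(b,2),'slope deg',round(np.degrees(np.arctan(a)),2))
    # seam: greenest value along the bar/blade seam
    s=np.arange(-4,6,.25);W=[]
    for k in(-80,-40,0,40,80):
        pts=np.array([proj(n,np.r_[f+k*uy+a*ux,20]) for a in s]).astype(np.float32);W.append(float(cv2.remap(g,pts[:,:1],pts[:,1:],cv2.INTER_LINEAR).max()))
    print('max G-R at seam',np.round(W,1))
"
```

```text
top far edge from face 38.02 slope deg -0.08
max G-R at seam [-6.  -5.1 -4.3 -4.5 -4. ]
side far edge from face 40.2 slope deg -0.04
max G-R at seam [-7.3 -7.1 -7.  -7.  -7. ]
```

Parallel to within 0.1°, with no green showing along the seam. Handing in.

```bash
python3 -c "
from bench import ticket
print(ticket.hand_in())"
```

```text
the job is handed in; nothing more can be done
None
```

I handed the job in at about 27 s: the blue roll sits fully home on the post's foot, and the straightedge lies flat and centred against the stop bar, parallel to it within 0.1°. Two slips on the way disturbed nothing: a missed first grasp of the straightedge and one move that overshot.

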